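# Close the test chamber with a camlock coupling

## Robot

A 6-joint arm with a two-finger parallel gripper is mounted at the origin on the work surface. World frame = base frame: x ahead of the robot, y to its left, z up, the work surface at z = 0. Lengths are in mm, angles in rad, forces in N, time in s.
With the tool pointing down it reaches from about 400 to 925 mm from the base axis. Payload 12.5 kg.
Tool frame: the origin (TCP) lies between the finger pads; the fingertips stand 25 mm ahead of it and the grasp point (between the pads) lies 6 mm ahead of it; z points along the fingers, y is the line along which they close (so a half turn about z gives the same grasp; the last joint's range is limited). The gripper opens to 95 mm and grips with 3 to 60 N. Pads are 20 mm wide; open, the fingers measure 119 mm over their backs; the gripper's body (75 mm by 180 mm) begins 59 mm behind the grasp point.
Start: joints at [1.013, 0.491, 1.559, -0, 1.092, -0.106], TCP at [272.852, 562.313, 239.661] pointing down, gripper open.
Joint ranges: [-3.1, 3.1], [-0.84, 2.19], [0.05, 2.79], [-1.13, 4.28], [0.06, 2.93], [-2.69, 2.69]. Speed limits (rad/s): [2.22, 2.22, 2.79, 3.14, 3.14, 3.14].

## Interface

Orientations are given as [roll, pitch, yaw] about the fixed x, y, z axes, in that order (R = Rz(yaw) Ry(pitch) Rx(roll)).
In Python, from cell import state, read_camera, job_done, cut_out gives the robot as it stands. The module is installed in compiled form; this text tells all that it offers.
- The arm moves only by the tool jog_arm, never from a script. Its argument "motion" is a list of rows, each a list of 2 entries, a list of its own where there are three numbers: the shift along the tool's x, y, z in mm, then the turn about the tool's z in rad. A call has 1 to 5 rows; each row is the pose to reach, as a shift and turn from the pose commanded when the call began, along the tool's axes at that moment; what a row does not reach only later rows make up. A row lasts 1/10 s, in which the tool goes at most 50 mm and 8.59 degrees, less where a joint would pass 70% of its speed; a pose out of reach is approached as far as the arm can. A call with a gripper value outside its range is refused whole. "grip" is the closure, from 0 (fully open) to 1 (shut), set as the call begins (left out, the last holds). The fingers move at their own pace and stop on an object; the grip force is fixed at half the most. Time passes only in rows, so rows that repeat a pose let the fingers close. It gives the time, the measured TCP pose, the force, the opening and the grip force at its end, in the units of the state.
- state(): the state, without advancing time (a new reading comes with each control period).
- read_camera(name): name is "side" or "top"; returns a dict with "img" (480x640x3 uint8, blue, green, red), "vertical_fov" (degrees; the focal length in pixels is half the picture's height over the tangent of half this angle, whatever the lens; pixels are square), "cx", "cy" (the principal point, pixels), "extrinsics" (4x4, takes a point from camera to world coordinates). Camera axes: x right, y up, looking along -z (the intrinsics and any distortion apply to the point x, -y, -z); pixel columns grow to the right and rows downward; lengths in mm; the calibration is good to about 2 mm. A picture is of the moment at which its call begins. There is no depth.
- job_done(): hands the job in; it is judged then, once.
Trained networks look in a picture, given as the dict that the camera call returned (one of the last four; its "shot" number tells which), for a name from the list of things; names that differ only in an ending like _2 or _b are one class to them, and where a whole thing is asked for, a point or a joint stands for the part that bears it (a point fixed in the world has none). Each returns a list of dicts, best first, with "p" (0 to 1); they miss things now and then, are a little off and sometimes report something else, mostly with a low value. They report only what shows in the picture. A call takes as long as a camera call. They do not tell look-alikes from the thing itself.
- cut_out(name, picture): "region" (480x640 bool, what is visible of it) and "box" ([left, top, right, bottom] in pixels, round what is visible of it).
The state is a dict: "t": time; "joints": joint angles; "qvel": joint speeds; "tau": joint torques, N m; "eef_pos": TCP position; "tcp_rot": TCP orientation; "ft_force": force on the tool from outside, world axes, zero at the start; "moment": the same for the moment, N m; "opening": opening from 0.0 (shut) to 1.0 (fully open); "grip_force": force on a finger pad.
Only numpy, scipy, OpenCV 4.12 (cv2) and the standard library are available. Lean on these libraries where they do the work, as an engineer would, in place of code of your own. Each camera call takes 0.05 s, during which the arm holds its last target. There are 200 camera calls.

## Task

Fit the camlock coupling to the test chamber: with both its cam arms still up, push it fully home on the upright grooved adaptor, pressing the stiff seal plug in. Then swing the two cam arms down one after the other, each until it stops beside the neck, let go, and leave the bottle, jar, wrench and probe undisturbed.

Things in the scene. Friction and masses are not known exactly. Their poses are not given: they have to be found in the camera images.
- chamber: Fixed steel test chamber: a flat drum 160 mm across and 40 mm high (46 over its bolt heads), standing on the bench, origin at the centre of its underside, z up. A 36 mm neck rises from its middle and carries the upright grooved adaptor. A short brass drain stub sticks out 115 mm from the axis on its -x side, below 37 mm height.
- adaptor_face (a point): Centre of the adaptor's top face, 150 mm above the bench, on the upright axis. The adaptor is 50 mm across: a lip 14 mm high with a chamfered top edge (41 mm at the face), under it a groove 36 mm across and 23 mm high, then a chamfered shoulder 50 mm across.
- plug: Stiff black rubber seal plug, 33 mm across, standing 9 to 15 mm out of the adaptor's face at the start; its origin is 15 mm below its top. It slides straight down under about 11 N, has no spring and stays where it is left, and is flush with the face when the coupling is home. The coupling's own weight does not push it in; the resistance firms up when home.
- coupling: Loose aluminium coupling, about 0.45 kg: a cup, mouth down, 64 mm outside, 52 mm bore, 63 mm high, with a round grip stub on top, 36 mm across (39 mm over its top 4 mm), 63 to 102 mm above the mouth. Origin at the mouth's centre, z up. Fits the adaptor with 1 mm to spare at any yaw. Home, its mouth is 95 mm above the bench; resting on the raised plug, 9 to 15 mm higher.
- coupling_seat (a point): Centre of the flat inner ceiling of the coupling, 55 mm above its mouth; it meets adaptor_face when the coupling is fully home.
- coupling_grip (a point): Point on the coupling's axis in the middle of the grip stub, 86 mm above its mouth.
- camleft (a joint): Angle (rad) of the cam arm on the coupling's +y side, hinged 37 mm from its axis, 34 mm above the mouth. 0: points outward, 0.70 above level; level at 0.70; stop at 2.0, hanging 1.30 below level beside the neck. Starts 0 to 0.3. Stiff (about 1 N at the ring), stays where left, firms up at the stop; pressing much harder there cocks the coupling. Its lobe enters the groove as it goes down; if the coupling is not home it is blocked or heavy.
- camright (a joint): The same for the cam arm on the coupling's -y side.
- camleft_ring (a point): Centre of the pull ring at the end of the +y arm, 68 mm from its hinge. The arm is a steel bar 16 mm wide and 6 mm thick, the ring 24 mm across, ending 80 mm from the hinge.
- camright_ring (a point): The same on the -y arm.
- bottle: Bystander: amber glass bottle, 68 mm across, 150 mm high, upright on the bench, origin under its centre.
- jar: Bystander: white sample jar, 80 mm across, 85 mm high, upright on the bench.
- wrench: Bystander: steel wrench, 180 mm long, lying flat on the bench along its own x.
- probe: Bystander: white cylindrical water probe, 200 mm long, 56 mm across, lying along its own x on two black feet, 68 mm high.
Not all that is in view belongs to the job. Leave any blue look-alike of the coupling alone. Several things have the shape of the chamber; the one meant has the colours described above.

How it is judged (in metres and radians):
On the way, in this order (a step that is already met when the one before it is completed fails the run):
1. the coupling is fully home on the adaptor while both cam arms are still up (distance between coupling_seat and adaptor_face below 0.004 m and angle between coupling's own z axis and vertical below 0.06 rad and value of joint each of camleft, camright below 0.9 rad), for 0.2 s.
2. one cam arm is fully down, the other not yet (((value of joint camleft above 1.8 rad and value of joint camright below 1.5 rad) or (value of joint camright above 1.8 rad and value of joint camleft below 1.5 rad))), for 0.2 s.
At the end, for the whole second after the job is handed in: The coupling is home and upright on the adaptor (inner ceiling within 4 mm of the adaptor's face, tilt under 0.06 rad), both cam arms are down (over 1.8 of 2.0 rad), it is at rest (distance between coupling_seat and adaptor_face below 0.004 m and angle between coupling's own z axis and vertical below 0.06 rad and value of joint each of camleft, camright above 1.8 rad and linear speed of coupling below 0.02 m/s); the robot touches nothing.
It fails at once if a bystander is moved more than 30 mm (distance of any of bottle, jar, wrench, probe from where it was at the start of the episode above 0.03 m).
It also fails if it takes over 70 s, if anything falls off the work surface, if the arm or the gripper's body presses on something with over 40 N, if the wrist force passes 120 N, or if a joint passes its speed limit or range.

## Working session

There is one attempt and no reset: what is moved stays moved. The work goes in short steps, Python scripts to look and compute and a tool call to move; the robot and the scene stay as the last step left them, time stands still between calls to the robot, and variables do not carry over. Pictures are saved under pics/ and viewed, at most 10 in all, crops included, and the job is handed in when it is done.

Besides the shell and the picture viewer there is one more tool, called after "Emit:" by a JSON object that holds its "name" and its "arguments". jog_arm: Moves the arm, as the interface text tells. Its arguments: {"type":"object","properties":{"motion":{"type":"array"},"grip":{"type":"number"}},"required":["motion"]}

```bash
mkdir -p pics; cat > h.py <<'E'
import numpy as np,cv2
from cell import *
def K(p):
    f=240/np.tan(np.radians(p["vertical_fov"])/2); return f
def proj(p,X):
    X=np.atleast_2d(X); E=np.array(p["extrinsics"]); c=(X-E[:3,3])@E[:3,:3]; f=K(p)
    return np.c_[p["cx"]+f*c[:,0]/-c[:,2], p["cy"]-f*c[:,1]/-c[:,2]]
def ray(p,u,v):
    E=np.array(p["extrinsics"]); f=K(p); d=E[:3,:3]@np.array([(u-p["cx"])/f,-(v-p["cy"])/f,-1]); return E[:3,3],d
def atz(p,u,v,z):
    o,d=ray(p,u,v); return o+d*(z-o[2])/d[2]
E
python3 - <<'E'
from h import *
ims=[]
for n in("top","side"):
    p=read_camera(n); cv2.imwrite(f"pics/{n}0.png",p["img"]); print(n,{k:(np.round(v,2).tolist() if k=="extrinsics" else v) for k,v in p.items() if k!="img"})
    for k in("coupling","chamber","camleft","camleft_ring","camright","plug","adaptor_face","bottle","jar","wrench","probe"):
        try: print(k,[(round(r["p"],2),np.round(r["box"]).tolist(), np.round(np.argwhere(r["region"]).mean(0)[::-1]).tolist()) for r in cut_out(k,p)][:4])
        except Exception as e: print(k,e)
print(state())
E
```

```text
top {'vertical_fov': 52.253524913949875, 'cx': 313.7040951209391, 'cy': 245.03637607162872, 'extrinsics': [[-0.02, 1.0, -0.08, 453.09], [-1.0, -0.02, 0.01, -25.06], [0.01, 0.09, 1.0, 1429.36], [0.0, 0.0, 0.0, 1.0]], 'shot': 1}
coupling [(0.71, [213.0, 239.0, 279.0, 282.0], [245.0, 260.0]), (0.68, [207.0, 310.0, 279.0, 343.0], [244.0, 326.0]), (0.57, [119.0, 277.0, 180.0, 322.0], [152.0, 296.0]), (0.26, [212.0, 239.0, 237.0, 255.0], [223.0, 246.0])]
chamber [(0.88, [348.0, 236.0, 404.0, 299.0], [377.0, 263.0]), (0.82, [441.0, 247.0, 499.0, 312.0], [469.0, 277.0]), (0.51, [413.0, 181.0, 449.0, 209.0], [430.0, 196.0])]
camleft [(0.5, [206.0, 318.0, 234.0, 328.0], [220.0, 323.0]), (0.43, [214.0, 240.0, 236.0, 258.0], [225.0, 248.0]), (0.42, [160.0, 301.0, 177.0, 318.0], [170.0, 310.0])]
camleft_ring [(0.52, [210.0, 321.0, 232.0, 328.0], [222.0, 323.0]), (0.46, [214.0, 238.0, 235.0, 256.0], [223.0, 246.0])]
camright [(0.56, [116.0, 275.0, 142.0, 295.0], [131.0, 284.0]), (0.42, [257.0, 269.0, 277.0, 281.0], [266.0, 274.0]), (0.38, [215.0, 239.0, 235.0, 255.0], [224.0, 247.0])]
plug [(0.49,
[... 1896 characters left out ...]
, 278.0, 207.0], [248.0, 186.0])]
{'t': 1.2, 'joints': array([ 1.01341832e+00,  4.90893578e-01,  1.55889188e+00,  3.17492486e-05,
        1.09172024e+00, -1.05612472e-01]), 'qvel': array([-0.00140219,  0.0003957 , -0.00207806, -0.00233852,  0.00047888,
        0.00143116]), 'tau': array([ 4.03088261e-04, -6.12471128e+01, -2.58418268e+01,  6.92952401e-02,
        4.47728299e-02, -4.98903592e-05]), 'eef_pos': array([272.83460351, 562.32049331, 239.66773345]), 'tcp_rot': array([ 3.14150322e+00, -1.88533677e-05,  2.68981248e+00]), 'ft_force': array([-0.21427897, -0.75706356,  0.17131275]), 'moment': array([-0.05486363,  0.01287659,  0.03833674]), 'grip_force': 0.0, 'opening': 1.0002531353563262}
```

View pics/top0.png

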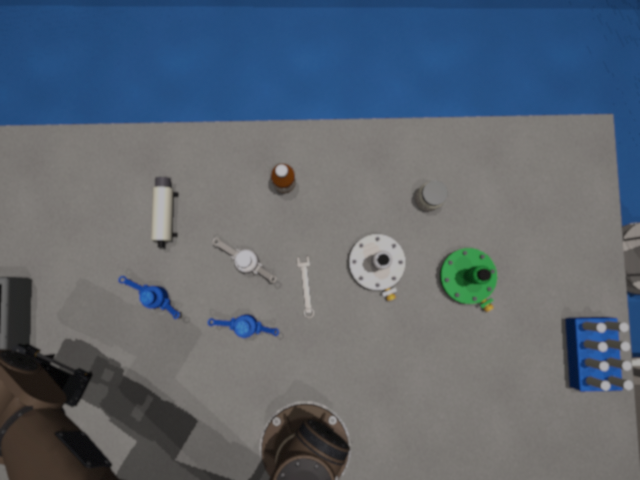

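View pics/side0.png

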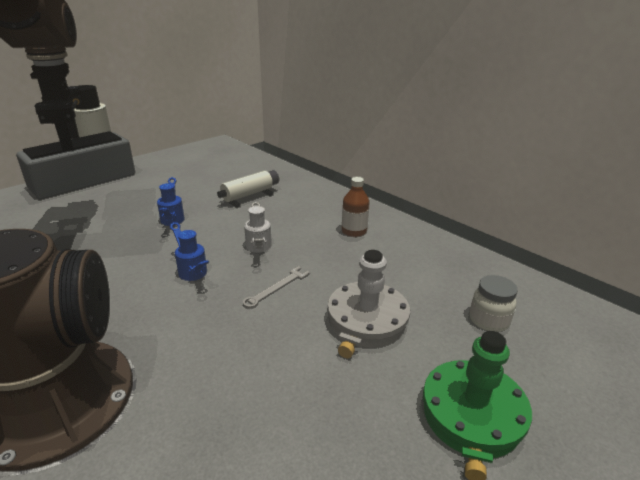

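Candidates: aluminium coupling at top (246,260); blue look-alikes at (152,297) and (244,326). Steel chamber at (377,263), green look-alike at (469,277). By the description I choose the grey ones. Next, a close crop check.

```bash
python3 - <<'E'
from h import *
t=cv2.imread("pics/top0.png");s=cv2.imread("pics/side0.png")
def c(i,x,y,w,h,k): return cv2.resize(i[y:y+h,x:x+w],None,fx=k,fy=k,interpolation=cv2.INTER_CUBIC)
o=np.vstack([np.hstack([c(t,205,230,80,60,5),c(s,227,198,60,60,5)]),np.hstack([c(t,340,230,80,80,3.75),c(s,325,245,90,120,2.5),c(np.zeros_like(t),0,0,175,300,1)[:, :175]])])
print(o.shape);cv2.imwrite("pics/c1.png",o)
E
```

```text
(600, 700, 3)
```

View pics/c1.png

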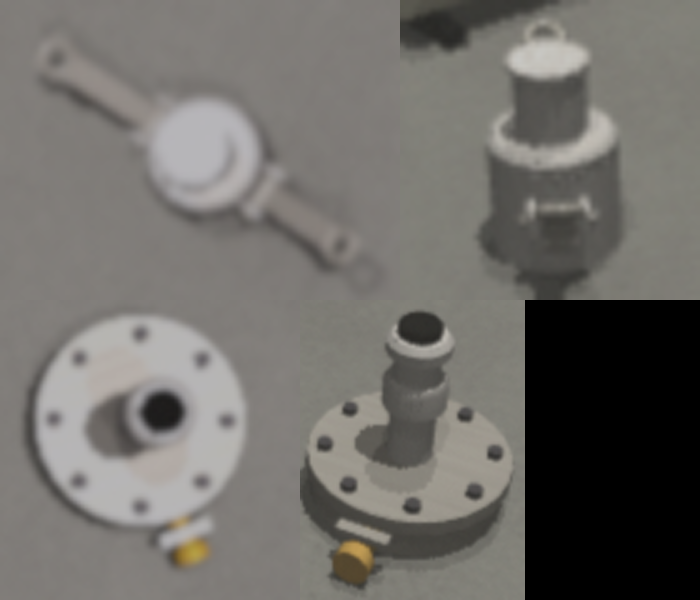

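```bash
python3 - <<'E'
from h import *
t=read_camera("top");s=read_camera("side")
def tri(a,b):
    o1,d1=ray(t,*a);o2,d2=ray(s,*b);A=np.c_[d1,-d2];k=np.linalg.lstsq(A,o2-o1,rcond=None)[0]
    p,q=o1+k[0]*d1,o2+k[1]*d2; return np.round((p+q)/2,1),round(np.linalg.norm(p-q),1)
print("stubtop tri",tri((243.2,259.4),(256,209.2)),"plane102",atz(t,243.2,259.4,102),"cup63",atz(t,245.8,260.4,63),"side102",atz(s,256,209.2,102))
print("ringL",tri((215.8,240.6),(255.5,204)),atz(t,215.8,240.6,85),"ringR",atz(t,272.6,278.3,85))
print("plug tri",tri((382.8,259.4),(373.1,255.5)),"top162",atz(t,382.8,259.4,162),"side162",atz(s,373.1,255.5,162))
print("drum",atz(t,377,261.6,40),atz(s,368.3,307,40),"stub",atz(t,388.5,296.5,25))
def ell(p,c,z,r):
    a=np.linspace(0,6.283,40);return proj(p,np.c_[c[0]+r*np.cos(a),c[1]+r*np.sin(a),0*a+z])
for k in("coupling","chamber"):
  for p in(t,s): print(k,[(round(r["p"],2),r["box"]) for r in cut_out(k,p)][:3])
for n,uv in dict(bottle=(283,170),jar=(430,193),wr1=(304,261),wr2=(308,315),probe=(162,212)).items():print(n,np.round(atz(t,*uv,{'bottle':150,'jar':85,'probe':40}.get(n,5))))
np.savez("cams.npz",t=t["extrinsics"],s=s["extrinsics"])
E
```

```text
stubtop tri (array([532.2, 156.3, 100.1]), np.float64(1.9)) plane102 [531.27442978 156.57922319 102.        ] cup63 [530.61434138 154.69184013  63.        ] side102 [530.80939191 152.70480288 102.        ]
ringL (array([588.6, 237.1,  64.8]), np.float64(1.9)) [585.83164603 233.80739702  85.        ] ringR [478.63659297  78.96969948  85.        ]
plug tri (array([ 521.3, -216.1,  153. ]), np.float64(3.4)) top162 [ 519.68524148 -213.52493593  162.        ] side162 [ 511.76232772 -225.71943018  162.        ]
drum [ 520.20360043 -214.94653203   40.        ] [ 515.60990294 -222.8443355    40.        ] stub [ 420.44539358 -246.52303701   25.        ]
coupling [(0.9, [118.7, 276.9, 180.3, 318.7]), (0.74, [215.8, 243.3, 277.3, 281.8]), (0.7, [206.5, 311.7, 282.0, 341.2])]
coupling [(0.81, [155.7, 180.8, 182.3, 223.7]), (0.8, [171.2, 223.8, 209.5, 278.0]), (0.64, [242.0, 203.2, 272.1, 251.9])]
chamber [(0.6, [348.5, 236.6, 405.9, 300.4]), (0.56, [439.0, 248.5, 498.6, 310.7])]
chamber [(0.72, [329.9, 248.7, 412.2, 359.7]), (0.68, [423.0, 330.0, 530.2, 480.0])]
bottle [764.  42. 150.]
jar [ 706. -363.   85.]
wr1 [528.  -7.   5.]
wr2 [372. -15.   5.]
probe [676. 396.  40.]
```

Stub top is at top px (243,259) and the plug at (383,259). The coupling is grey with its arms up along yaw ≈55°. The chamber is grey with a brass stub, so both choices are confirmed. Moving above the coupling.

Emit:
{"name": "jog_arm", "arguments": {"motion": [[[-41,-25,0],0],[[-82,-51,0],0],[[-123,-76,0],0],[[-164,-101,0],0],[[-205,-127,0],0]]}}

```text
t: 2.0
eef_pos: [402.6, 356.9, 239.8]
tcp_rot: [3.141, 0.0, 2.69]
ft_force: [0.4, 0.0, 0.3]
opening: 1.001
grip_force: 0.0
```

Emit:
{"name": "jog_arm", "arguments": {"motion": [[[-41,-25,0],0],[[-82,-51,0],0],[[-123,-76,0],0],[[-164,-101,0],0],[[-205,-127,0],0]]}}

```text
t: 2.5
eef_pos: [531.7, 153.0, 239.9]
tcp_rot: [3.141, 0.0, 2.69]
ft_force: [0.1, 0.9, 0.5]
opening: 0.997
grip_force: 0.0
```

Emit:
{"name": "jog_arm", "arguments": {"motion": [[[0,0,0],0.15],[[0,0,0],0.3],[[0,0,0],0.45],[[0,0,0],0.6],[[0,0,0],0.7]]}}

```text
t: 3.0
eef_pos: [530.9, 154.7, 239.7]
tcp_rot: [3.141, -0.0, 1.984]
ft_force: [0.1, -0.5, -0.6]
opening: 0.999
grip_force: 0.0
```

Emit:
{"name": "jog_arm", "arguments": {"motion": [[[0,0,0],0.15],[[0,0,0],0.3],[[0,0,0],0.45],[[0,0,0],0.6],[[0,0,0],0.7]]}}

```text
t: 3.5
eef_pos: [530.8, 154.8, 239.7]
tcp_rot: [3.141, -0.0, 1.284]
ft_force: [0.5, -0.3, -0.9]
opening: 0.999
grip_force: 0.0
```

Emit:
{"name": "jog_arm", "arguments": {"motion": [[[0,0,0],0.15],[[0,0,0],0.3],[[0,0,0],0.323],[[0,0,0],0.323],[[0,0,0],0.323]]}}

```text
t: 4.0
eef_pos: [530.8, 154.8, 239.7]
tcp_rot: [3.142, -0.0, 0.97]
ft_force: [-0.1, 0.7, -0.5]
opening: 0.997
grip_force: 0.0
```

Emit:
{"name": "jog_arm", "arguments": {"motion": [[[0,0,45],0],[[0,0,85],0],[[0,0,120],0],[[0,0,138],0],[[0,0,144],0]]}}

```text
t: 4.5
eef_pos: [530.1, 154.7, 93.7]
tcp_rot: [-3.139, 0.002, 0.969]
ft_force: [0.2, 0.1, 0.4]
opening: 0.998
grip_force: 0.0
```

Emit:
{"name": "jog_arm", "arguments": {"motion": [[[0,0,0],0],[[0,0,0],0],[[0,0,0],0],[[0,0,0],0],[[0,0,0],0]], "grip": 1}}

```text
t: 5.0
eef_pos: [531.0, 154.9, 96.3]
tcp_rot: [3.141, -0.001, 0.967]
ft_force: [-1.6, -0.8, -0.7]
opening: 0.635
grip_force: 0.0
```

Emit:
{"name": "jog_arm", "arguments": {"motion": [[[0,0,0],0],[[0,0,0],0],[[0,0,0],0]]}}

```text
t: 5.3
eef_pos: [530.8, 154.8, 95.7]
tcp_rot: [3.142, -0.0, 0.967]
ft_force: [-0.9, -0.2, 0.0]
opening: 0.386
grip_force: 0.0
```

Emit:
{"name": "jog_arm", "arguments": {"motion": [[[0,0,0],0],[[0,0,0],0],[[0,0,0],0]]}}

```text
t: 5.6
eef_pos: [530.9, 154.8, 95.7]
tcp_rot: [3.142, -0.0, 0.967]
ft_force: [-0.3, -0.7, 1.2]
opening: 0.372
grip_force: 30.0
```

Emit:
{"name": "jog_arm", "arguments": {"motion": [[[0,0,-30],0],[[0,0,-75],0],[[0,0,-120],0],[[0,0,-165],0],[[0,0,-175],0]]}}

```text
t: 6.1
eef_pos: [531.8, 155.0, 275.1]
tcp_rot: [3.137, -0.005, 0.967]
ft_force: [0.6, -0.3, -3.7]
opening: 0.368
grip_force: 30.0
```

```bash
python3 - <<'E'
from h import *
st=state();print(st["eef_pos"],st["tcp_rot"],st["opening"],st["grip_force"],st["ft_force"])
t=read_camera("top");s=read_camera("side")
def c(i,x,y,w,h,k): return cv2.resize(i["img"][y:y+h,x:x+w],None,fx=k,fy=k,interpolation=cv2.INTER_CUBIC)
a=proj(t,st["eef_pos"]-[0,0,80])[0];b=proj(s,st["eef_pos"]-[0,0,80])[0];print(a,b)
x,y=int(a[0])-40,int(a[1])-50;x2,y2=int(b[0])-40,int(b[1])-60;print(x,y,x2,y2)
cv2.imwrite("pics/c2.png",np.hstack([c(t,x,y,80,100,5),c(s,x2,y2,80,100,5)]))
E
```

```text
[531.77005469 155.04885728 275.0512651 ] [ 3.13698131 -0.0046541   0.96691375] 0.3682269731011011 29.99750465154648 [ 0.56955162 -0.26409736 -3.65149448]
[238.73312615 257.1339716 ] [253.54164008 172.55938242]
198 207 213 112
```

View pics/c2.png

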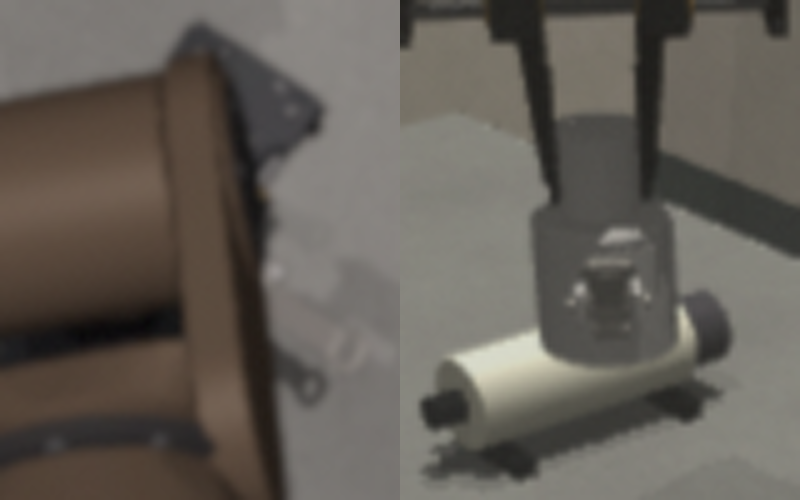

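The coupling is held upright in the fingers (side crop: cup about (600,280), fingers on the stub, arms up). Carrying it over the adaptor.

Emit:
{"name": "jog_arm", "arguments": {"motion": [[[-30,20,-10],0],[[-70,45,-15],0],[[-110,71,-15],0],[[-150,97,-15],0],[[-185,119,-15],0]]}}

```text
t: 6.7
eef_pos: [522.6, -67.0, 283.0]
tcp_rot: [-3.138, 0.001, 0.966]
ft_force: [0.9, 0.3, -2.6]
opening: 0.377
grip_force: 30.0
```

Emit:
{"name": "jog_arm", "arguments": {"motion": [[[-40,26,0],0],[[-75,49,0],0],[[-105,69,0],0],[[-126,82,0],0],[[-126,82,0],0]]}}

```text
t: 7.2
eef_pos: [518.7, -217.8, 282.5]
tcp_rot: [-3.137, 0.001, 0.964]
ft_force: [0.7, 0.3, -3.6]
opening: 0.376
grip_force: 30.0
```

Emit:
{"name": "jog_arm", "arguments": {"motion": [[[0,0,0],0],[[0,0,0],0],[[0,0,0],0]]}}

```text
t: 7.5
eef_pos: [519.6, -214.3, 285.1]
tcp_rot: [-3.141, -0.0, 0.968]
ft_force: [-0.0, 0.1, -3.2]
opening: 0.375
grip_force: 30.0
```

```bash
python3 - <<'E'
from h import *
st=state();print(st["eef_pos"],st["tcp_rot"],st["opening"],st["grip_force"],st["ft_force"])
t=read_camera("top");s=read_camera("side")
def c(i,x,y,w,h,k): return cv2.resize(i["img"][y:y+h,x:x+w],None,fx=k,fy=k,interpolation=cv2.INTER_CUBIC)
e=st["eef_pos"]
for z in(95.7,95.7-63):
  b=proj(s,e-[0,0,z])[0];print("side mouth/cup top",b)
print("face at tcp xy",proj(s,[e[0],e[1],150]),proj(t,[e[0],e[1],150]))
cv2.imwrite("pics/c3.png",np.hstack([c(t,330,200,80,120,5),c(s,320,150,80,120,5)]))
E
```

```text
[ 519.64835371 -214.28363824  285.08968407] [-3.14062575e+00 -1.17395614e-04  9.67991138e-01] 0.37516572257847425 29.999477863311768 [-0.03137883  0.11077804 -3.16652797]
side mouth/cup top [372.33461238 238.3987332 ]
side mouth/cup top [375.2071833  206.83837642]
face at tcp xy [[370.65253533 256.8793742 ]] [[382.41778301 259.66315145]]
```

View pics/c3.png

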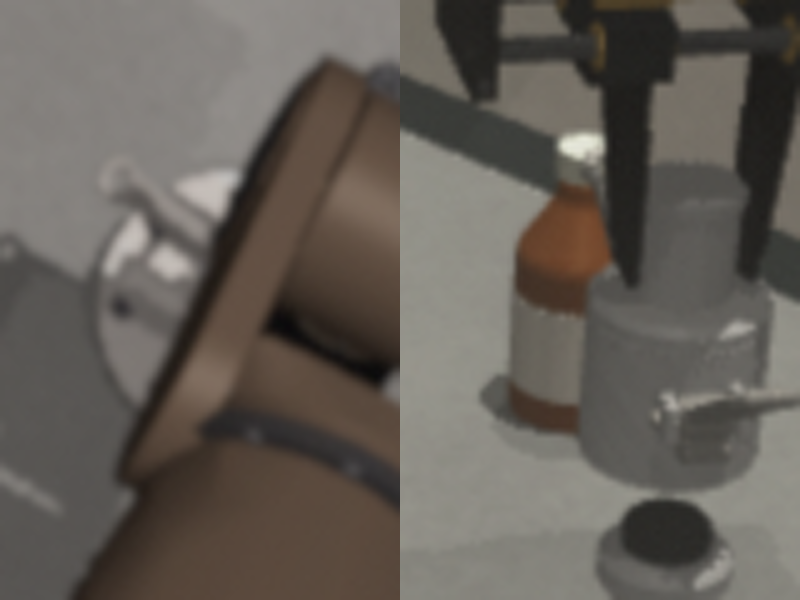

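Side crop: the cup axis extrapolates to about x=660 at the plug, and the plug and lip centre sits near 666. That means shifting about 2 mm along tool +y. Then I descend in stages, watching the forces.

Emit:
{"name": "jog_arm", "arguments": {"motion": [[[0,2,10],0],[[0,2,25],0],[[0,2,33],0],[[0,2,33],0],[[0,2,33],0]]}}

```text
t: 8.1
eef_pos: [521.4, -216.5, 252.7]
tcp_rot: [-3.142, -0.0, 0.967]
ft_force: [0.1, -0.9, -3.8]
opening: 0.375
grip_force: 30.0
```

Emit:
{"name": "jog_arm", "arguments": {"motion": [[[0,0,5],0],[[0,0,10],0],[[0,0,15],0],[[0,0,15],0],[[0,0,15],0]]}}

```text
t: 8.6
eef_pos: [521.3, -216.5, 237.5]
tcp_rot: [-3.141, -0.0, 0.967]
ft_force: [-0.3, -0.8, -4.3]
opening: 0.373
grip_force: 30.0
```

```bash
python3 - <<'E'
from h import *
st=state();print(st["eef_pos"],st["tcp_rot"],st["ft_force"],st["moment"])
s=read_camera("side")
c=lambda i,x,y,w,h,k: cv2.resize(i["img"][y:y+h,x:x+w],None,fx=k,fy=k,interpolation=cv2.INTER_CUBIC)
cv2.imwrite("pics/c4.png",c(s,320,170,80,120,5))
E
```

```text
[ 521.28971136 -216.47556268  237.5390594 ] [-3.14142472e+00 -9.08181558e-05  9.66798487e-01] [-0.29739125 -0.76142515 -4.33168243] [-0.03784546  0.10783835 -0.00970095]
```

View pics/c4.png

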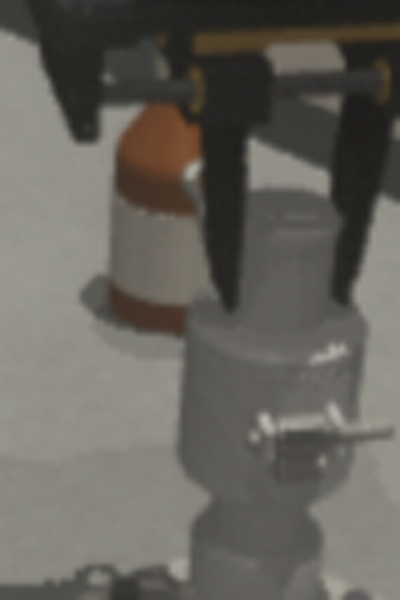

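The lip is inside the bore and there is no side load. Going down further.

Emit:
{"name": "jog_arm", "arguments": {"motion": [[[0,0,6],0],[[0,0,12],0],[[0,0,18],0],[[0,0,18],0]]}}

```text
t: 9.05
eef_pos: [521.0, -216.4, 218.5]
tcp_rot: [-3.14, 0.0, 0.967]
ft_force: [-0.6, -0.4, -3.3]
opening: 0.376
grip_force: 30.0
```

Emit:
{"name": "jog_arm", "arguments": {"motion": [[[0,0,4],0],[[0,0,8],0],[[0,0,10],0],[[0,0,10],0]]}}

```text
t: 9.45
eef_pos: [521.2, -216.4, 209.3]
tcp_rot: [-3.141, -0.0, 0.967]
ft_force: [-0.6, -0.2, -3.8]
opening: 0.374
grip_force: 30.0
```

Emit:
{"name": "jog_arm", "arguments": {"motion": [[[0,0,3],0],[[0,0,6],0],[[0,0,9],0],[[0,0,9],0]]}}

```text
t: 9.85
eef_pos: [521.3, -216.4, 200.4]
tcp_rot: [-3.141, -0.0, 0.967]
ft_force: [-1.0, -0.3, -3.3]
opening: 0.376
grip_force: 30.0
```

Emit:
{"name": "jog_arm", "arguments": {"motion": [[[0,0,3],0],[[0,0,6],0],[[0,0,6],0]]}}

```text
t: 10.15
eef_pos: [521.3, -216.5, 195.0]
tcp_rot: [3.141, -0.0, 0.967]
ft_force: [-1.4, 0.3, 1.6]
opening: 0.374
grip_force: 30.0
```

Emit:
{"name": "jog_arm", "arguments": {"motion": [[[0,0,1],0],[[0,0,2],0],[[0,0,2],0]]}}

```text
t: 10.45
eef_pos: [521.4, -216.5, 193.2]
tcp_rot: [3.141, -0.0, 0.967]
ft_force: [-2.7, 0.2, 5.2]
opening: 0.373
grip_force: 30.0
```

Emit:
{"name": "jog_arm", "arguments": {"motion": [[[0,0,1],0],[[0,0,2],0],[[0,0,2],0]]}}

```text
t: 10.75
eef_pos: [521.4, -216.5, 191.2]
tcp_rot: [3.141, -0.0, 0.967]
ft_force: [-1.9, 1.3, 5.5]
opening: 0.376
grip_force: 30.0
```

```bash
python3 - <<'E'
from h import *
s=read_camera("side")
e=state()["eef_pos"]; print(e,[ (z,proj(s,[e[0],e[1],z])[0].round(1).tolist()) for z in(95,105,158,168,197,207)])
c=lambda i,x,y,w,h,k: cv2.resize(i["img"][y:y+h,x:x+w],None,fx=k,fy=k,interpolation=cv2.INTER_CUBIC)
cv2.imwrite("pics/c5.png",c(s,320,190,100,120,5))
E
```

```text
[ 521.33445906 -216.44760676  191.18721933] [(95, [369.9, 281.4]), (105, [370.3, 277.1]), (158, [372.5, 253.3]), (168, [372.9, 248.7]), (197, [374.2, 234.9]), (207, [374.7, 230.0])]
```

View pics/c5.png

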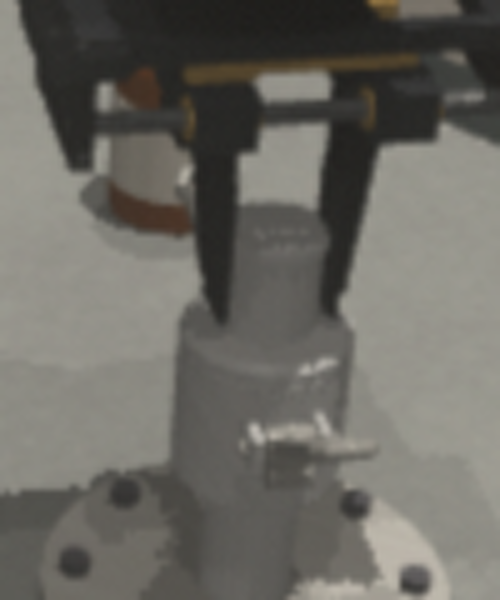

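No slip (fingertip-to-stub-top distance unchanged) and the cup is near home. Pressing until it firms up.

Emit:
{"name": "jog_arm", "arguments": {"motion": [[[0,0,1],0],[[0,0,1],0],[[0,0,1],0]]}}

```text
t: 11.1
eef_pos: [521.4, -216.4, 190.6]
tcp_rot: [3.141, -0.0, 0.967]
ft_force: [-3.4, 1.3, 9.8]
opening: 0.372
grip_force: 30.0
```

Emit:
{"name": "jog_arm", "arguments": {"motion": [[[0,0,1],0],[[0,0,1],0],[[0,0,1],0]]}}

```text
t: 11.4
eef_pos: [521.4, -216.5, 190.6]
tcp_rot: [3.14, -0.0, 0.967]
ft_force: [-5.6, 4.1, 19.6]
opening: 0.377
grip_force: 30.0
```

Home: z stalled at 190.6 (mouth ≈95) with force up to 20 N. Release, rise, and close the fingers beside the stub.

Emit:
{"name": "jog_arm", "arguments": {"motion": [[[0,0,-1],0],[[0,0,-1],0],[[0,0,-1],0],[[0,0,-1],0],[[0,0,-1],0]], "grip": 0.3}}

```text
t: 11.9
eef_pos: [521.3, -216.5, 189.4]
tcp_rot: [-3.141, -0.0, 0.967]
ft_force: [0.2, 0.5, 0.5]
opening: 0.691
grip_force: 0.0
```

Emit:
{"name": "jog_arm", "arguments": {"motion": [[[0,0,-6],0],[[0,0,-20],0],[[0,0,-40],0],[[0,0,-50],0],[[0,0,-50],0]]}}

```text
t: 12.4
eef_pos: [521.7, -216.7, 241.0]
tcp_rot: [3.139, -0.0, 0.967]
ft_force: [0.1, 0.1, 0.4]
opening: 0.702
grip_force: 0.0
```

Emit:
{"name": "jog_arm", "arguments": {"motion": [[[30,0,0],0],[[60,0,0],0],[[85,0,0],0],[[92,0,0],0],[[92,0,0],0]], "grip": 1}}

```text
t: 12.9
eef_pos: [573.6, -140.1, 238.9]
tcp_rot: [-3.141, 0.0, 0.968]
ft_force: [-0.4, -1.1, 0.6]
opening: 0.332
grip_force: 0.0
```

Emit:
{"name": "jog_arm", "arguments": {"motion": [[[0,0,0],0],[[0,0,0],0],[[0,0,0],0],[[0,0,0],0],[[0,0,0],0]]}}

```text
t: 13.4
eef_pos: [573.4, -141.1, 239.7]
tcp_rot: [3.142, -0.0, 0.966]
ft_force: [-0.2, 0.1, -0.3]
opening: 0.004
grip_force: 0.0
```

```bash
python3 - <<'E'
from h import *
s=read_camera("side")
st=state();e=st["eef_pos"];y=st["tcp_rot"][2]; print(e,y,st["opening"],st["ft_force"])
c=lambda i,x,y,w,h,k: cv2.resize(i["img"][y:y+h,x:x+w],None,fx=k,fy=k,interpolation=cv2.INTER_CUBIC)
cv2.imwrite("pics/c6.png",c(s,310,180,130,120,5))
E
```

```text
[ 573.43660163 -140.97645077  239.68500937] 0.9664297304792242 0.0008912630750754472 [ 0.24310513  0.65664009 -0.66010922]
```

View pics/c6.png

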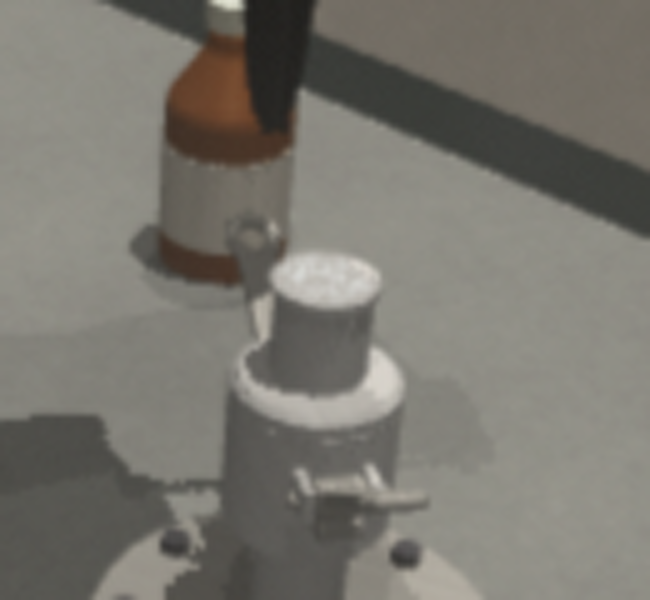

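```bash
python3 - <<'E'
from h import *
s=read_camera("side")
def ringp(yaw,j,l): 
    a=.7-j; r=37+l*np.cos(a); return [521.3+r*np.cos(yaw),-216.4+r*np.sin(yaw),129+l*np.sin(a)]
for yd in(45,55.4,65,75): print(yd,[(j,(proj(s,ringp(np.radians(yd),j,68))[0]+[.9,1]).round(1).tolist(),(proj(s,ringp(np.radians(yd+180),j,68))[0]+[.9,1]).round(1).tolist()) for j in(0,.15,.3)])
for yd in(45,55.4,65,75):print(yd,"hinge",(proj(s,ringp(np.radians(yd+180),0,0))[0]+[.9,1]).round(1))
for k in("camleft_ring","camright_ring"): print([(r["p"],r["box"]) for r in cut_out(k,s)][:3])
E
```

```text
45 [(0, [370.7, 223.5], [378.0, 276.2]), (0.15, [370.1, 225.7], [377.9, 282.5]), (0.3, [369.7, 228.5], [377.7, 288.7])]
55.4 [(0, [362.5, 223.6], [387.8, 276.0]), (0.15, [361.6, 225.8], [388.3, 282.3]), (0.3, [360.7, 228.6], [388.6, 288.4])]
65 [(0, [355.3, 224.4], [396.3, 274.9]), (0.15, [353.9, 226.6], [397.5, 281.0]), (0.3, [352.8, 229.5], [398.2, 287.1])]
75 [(0, [348.2, 225.8], [404.4, 272.9]), (0.15, [346.4, 228.1], [406.1, 278.8]), (0.3, [344.9, 231.1], [407.2, 284.7])]
45 hinge [373.6 279.3]
55.4 hinge [377.3 279.2]
65 hinge [380.6 278.8]
75 hinge [383.8 278. ]
[(0.51, [171.0, 226.2, 179.5, 245.8]), (0.48, [357.4, 222.6, 365.6, 249.6]), (0.47, [158.4, 209.9, 172.0, 222.5])]
[(0.75, [371.8, 273.5, 395.8, 285.6]), (0.49, [192.4, 260.9, 210.7, 273.7])]
```

Far ring at about (360,226) and near ring at about (388,279) match yaw ≈56° with joints ≈0.15. Pushing the far (+x tool) arm down to level first.

Emit:
{"name": "jog_arm", "arguments": {"motion": [[[0,0,15],0],[[0,0,30],0],[[0,0,38],0],[[0,0,44],0],[[0,0,50],0]]}}

```text
t: 14.1
eef_pos: [573.7, -140.8, 189.5]
tcp_rot: [3.141, -0.0, 0.967]
ft_force: [-0.1, -0.6, 0.7]
opening: 0.002
grip_force: 0.0
```

Emit:
{"name": "jog_arm", "arguments": {"motion": [[[0,0,5],0],[[0,0,10],0],[[0,0,15],0],[[0,0,20],0],[[0,0,25],0]]}}

```text
t: 14.6
eef_pos: [573.5, -140.8, 164.3]
tcp_rot: [3.141, -0.0, 0.967]
ft_force: [-0.1, 0.2, 1.1]
opening: 0.005
grip_force: 0.4
```

Emit:
{"name": "jog_arm", "arguments": {"motion": [[[0,0,4],0],[[0,0,8],0],[[0,0,12],0],[[-1,0,16],0],[[-1,0,22],0]]}}

```text
t: 15.1
eef_pos: [573.0, -141.7, 142.5]
tcp_rot: [3.141, 0.0, 0.967]
ft_force: [-0.2, -1.3, 1.5]
opening: 0.002
grip_force: 0.8
```

Emit:
{"name": "jog_arm", "arguments": {"motion": [[[-2,0,6],0],[[-5,0,11],0],[[-7,0,14],0],[[-9,0,17],0],[[-9,0,17],0]]}}

```text
t: 15.6
eef_pos: [567.6, -149.2, 125.2]
tcp_rot: [-3.141, 0.0, 0.967]
ft_force: [1.0, 1.0, 1.8]
opening: 0.005
grip_force: 0.5
```

Emit:
{"name": "jog_arm", "arguments": {"motion": [[[-2,0,3],0],[[-5,0,5],0],[[-9,0,8],0],[[-12,0,10],0],[[-12,0,10],0]]}}

```text
t: 16.1
eef_pos: [560.7, -159.2, 115.3]
tcp_rot: [-3.141, 0.0, 0.966]
ft_force: [1.6, 1.4, 0.3]
opening: 0.003
grip_force: 0.6
```

Emit:
{"name": "jog_arm", "arguments": {"motion": [[[-2,0,1],0],[[-4,0,2],0],[[-6,0,3],0],[[-6,0,3],0]]}}

```text
t: 16.5
eef_pos: [557.5, -164.0, 112.6]
tcp_rot: [-3.142, 0.0, 0.967]
ft_force: [1.5, 1.8, 0.3]
opening: 0.006
grip_force: 0.6
```

Emit:
{"name": "jog_arm", "arguments": {"motion": [[[-1,0,0],0],[[-1.5,0,0],0],[[-1.5,0,0],0]]}}

```text
t: 16.8
eef_pos: [556.7, -165.0, 112.6]
tcp_rot: [-3.142, -0.0, 0.967]
ft_force: [0.8, 0.8, -1.2]
opening: 0.004
grip_force: 0.7
```

Emit:
{"name": "jog_arm", "arguments": {"motion": [[[-1,0,0],0],[[-1,0,0],0],[[-1,0,0],0]]}}

```text
t: 17.1
eef_pos: [556.2, -165.9, 112.6]
tcp_rot: [3.142, -0.0, 0.967]
ft_force: [1.1, 0.4, 0.2]
opening: 0.008
grip_force: 0.7
```

Emit:
{"name": "jog_arm", "arguments": {"motion": [[[-1,0,0],0],[[-1,0,0],0],[[-1,0,0],0]]}}

```text
t: 17.4
eef_pos: [555.7, -166.6, 112.6]
tcp_rot: [-3.142, -0.0, 0.967]
ft_force: [1.9, 2.9, -1.1]
opening: 0.003
grip_force: 1.5
```

Emit:
{"name": "jog_arm", "arguments": {"motion": [[[-1,0,0],0],[[-1,0,0],0],[[-1,0,0],0]]}}

```text
t: 17.7
eef_pos: [555.4, -166.9, 112.6]
tcp_rot: [3.141, -0.001, 0.967]
ft_force: [4.0, 6.7, -2.0]
opening: 0.003
grip_force: 3.6
```

The arm firmed up at the stop (8 N). Back off, rise, and cross to the other arm.

Emit:
{"name": "jog_arm", "arguments": {"motion": [[[10,0,0],0],[[30,0,-5],0],[[32,0,-45],0],[[32,0,-90],0],[[32,0,-128],0]]}}

```text
t: 18.2
eef_pos: [573.4, -140.8, 242.8]
tcp_rot: [3.141, 0.0, 0.967]
ft_force: [-0.4, 1.1, -1.5]
opening: 0.003
grip_force: 0.0
```

Emit:
{"name": "jog_arm", "arguments": {"motion": [[[-40,0,0],0],[[-85,0,0],0],[[-130,0,0],0],[[-170,0,0],0],[[-184,0,0],0]]}}

```text
t: 18.7
eef_pos: [467.1, -294.9, 240.8]
tcp_rot: [3.142, 0.001, 0.964]
ft_force: [0.5, 0.1, 0.2]
opening: 0.005
grip_force: 0.0
```

Emit:
{"name": "jog_arm", "arguments": {"motion": [[[0,0,0],0],[[0,0,0],0]]}}

```text
t: 18.9
eef_pos: [469.2, -292.1, 240.6]
tcp_rot: [-3.142, -0.0, 0.967]
ft_force: [0.9, 0.3, -0.0]
opening: 0.005
grip_force: 0.0
```

```bash
python3 - <<'E'
from h import *
s=read_camera("side")
st=state();e=st["eef_pos"]; print(e,st["tcp_rot"],st["ft_force"])
c=lambda i,x,y,w,h,k: cv2.resize(i["img"][y:y+h,x:x+w],None,fx=k,fy=k,interpolation=cv2.INTER_CUBIC)
cv2.imwrite("pics/c7.png",c(s,310,180,130,120,5))
E
```

```text
[ 469.39913802 -291.69956088  240.58447136] [-3.14147229e+00 -1.61344945e-04  9.67507169e-01] [-0.55920236  0.2225629  -0.00227607]
```

View pics/c7.png

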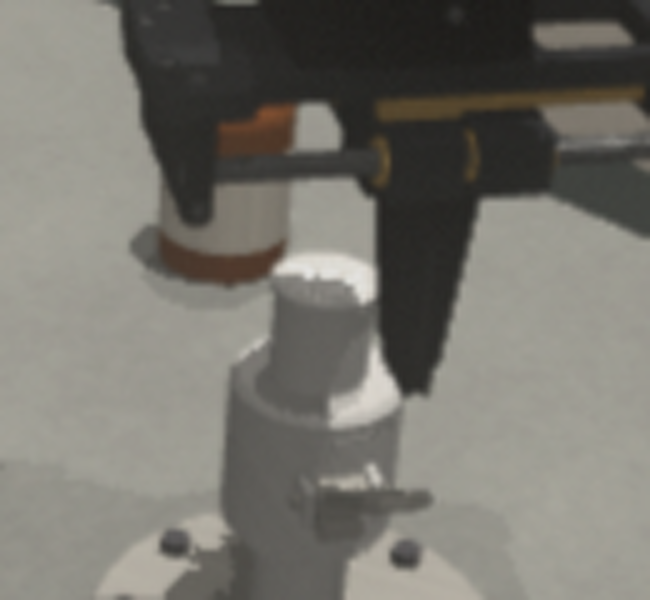

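The far arm has disappeared from view (it is down) and the coupling is unmoved. The near arm is still up at (415,498), under the fingers. Repeating the push, mirrored.

Emit:
{"name": "jog_arm", "arguments": {"motion": [[[0,0,15],0],[[0,0,30],0],[[0,0,39],0],[[0,0,45],0],[[0,0,51],0]]}}

```text
t: 19.45
eef_pos: [469.2, -292.2, 189.5]
tcp_rot: [3.141, -0.0, 0.968]
ft_force: [-1.0, -0.5, 0.7]
opening: 0.006
grip_force: 0.4
```

Emit:
{"name": "jog_arm", "arguments": {"motion": [[[0,0,5],0],[[0,0,10],0],[[0,0,15],0],[[0,0,20],0],[[0,0,25],0]]}}

```text
t: 19.95
eef_pos: [468.7, -292.7, 164.3]
tcp_rot: [3.141, -0.0, 0.967]
ft_force: [-0.6, -0.6, 0.6]
opening: 0.005
grip_force: 0.4
```

Emit:
{"name": "jog_arm", "arguments": {"motion": [[[0,0,4],0],[[0,0,8],0],[[0,0,12],0],[[1,0,16],0],[[1,0,22],0]]}}

```text
t: 20.45
eef_pos: [469.5, -291.7, 142.5]
tcp_rot: [3.141, -0.0, 0.967]
ft_force: [0.2, 0.2, 2.0]
opening: 0.001
grip_force: 0.7
```

Emit:
{"name": "jog_arm", "arguments": {"motion": [[[2,0,6],0],[[5,0,11],0],[[7,0,14],0],[[9,0,17],0],[[9,0,17],0]]}}

```text
t: 20.95
eef_pos: [474.4, -284.0, 125.2]
tcp_rot: [-3.141, -0.0, 0.967]
ft_force: [0.3, -1.1, 0.5]
opening: 0.006
grip_force: 0.4
```

Emit:
{"name": "jog_arm", "arguments": {"motion": [[[2,0,3],0],[[5,0,5],0],[[9,0,8],0],[[12,0,10],0],[[12,0,10],0]]}}

```text
t: 21.45
eef_pos: [481.4, -274.0, 115.3]
tcp_rot: [-3.141, -0.0, 0.967]
ft_force: [-0.3, -0.6, 0.5]
opening: 0.007
grip_force: 0.4
```

Emit:
{"name": "jog_arm", "arguments": {"motion": [[[2,0,1],0],[[4,0,2],0],[[6,0,3],0],[[6,0,3],0]]}}

```text
t: 21.85
eef_pos: [484.8, -269.3, 112.5]
tcp_rot: [-3.141, -0.0, 0.967]
ft_force: [-1.2, -0.5, 0.1]
opening: 0.004
grip_force: 0.5
```

Emit:
{"name": "jog_arm", "arguments": {"motion": [[[1,0,0],0],[[2,0,0],0],[[2,0,0],0]]}}

```text
t: 22.15
eef_pos: [485.8, -267.9, 112.6]
tcp_rot: [3.142, 0.0, 0.967]
ft_force: [-1.1, -1.9, -1.0]
opening: 0.004
grip_force: 0.9
```

Emit:
{"name": "jog_arm", "arguments": {"motion": [[[1,0,0],0],[[1,0,0],0],[[1,0,0],0]]}}

```text
t: 22.45
eef_pos: [486.2, -267.5, 112.6]
tcp_rot: [3.141, 0.001, 0.967]
ft_force: [-2.5, -4.8, -1.4]
opening: 0.003
grip_force: 2.7
```

Emit:
{"name": "jog_arm", "arguments": {"motion": [[[1,0,0],0],[[1,0,0],0],[[1,0,0],0]]}}

```text
t: 22.75
eef_pos: [486.5, -267.2, 112.5]
tcp_rot: [3.141, 0.001, 0.967]
ft_force: [-5.0, -9.8, -2.5]
opening: 0.007
grip_force: 4.9
```

The second arm is at its stop (11 N). Back off, rise, and check.

Emit:
{"name": "jog_arm", "arguments": {"motion": [[[-10,0,0],0],[[-30,0,-5],0],[[-40,0,-45],0],[[-60,0,-90],0],[[-90,0,-130],0]]}}

```text
t: 23.25
eef_pos: [435.6, -340.3, 244.6]
tcp_rot: [3.141, -0.001, 0.968]
ft_force: [1.3, -0.9, -0.3]
opening: 0.004
grip_force: 0.0
```

Emit:
{"name": "jog_arm", "arguments": {"motion": [[[-40,0,-30],0],[[-60,0,-60],0],[[-60,0,-80],0],[[-60,0,-80],0],[[-60,0,-80],0]]}}

```text
t: 23.75
eef_pos: [401.6, -389.4, 322.0]
tcp_rot: [-3.141, -0.001, 0.967]
ft_force: [-0.6, -0.2, 0.5]
opening: 0.006
grip_force: 0.0
```

```bash
python3 - <<'E'
from h import *
s=read_camera("side");t=read_camera("top")
st=state();e=st["eef_pos"]; print(e,st["ft_force"])
def rp(yaw,a,l):
    r=37+l*np.cos(a); return [521.3+r*np.cos(yaw),-216.4+r*np.sin(yaw),129+l*np.sin(a)]
for j in(1.7,1.8,2.0): print(j,(proj(s,rp(.967+np.pi,.7-j,68))[0]+[.9,1]-[310,180])*5)
c=lambda i,x,y,w,h,k: cv2.resize(i["img"][y:y+h,x:x+w],None,fx=k,fy=k,interpolation=cv2.INTER_CUBIC)
cv2.imwrite("pics/c8.png",np.hstack([c(s,310,220,80,120,5),c(t,340,200,80,120,5)]))
print("side crop offset rows now 220: subtract 200 from y")
E
```

```text
[ 401.68222492 -389.11690352  321.25008176] [ 0.3563762  -0.67610204  0.11240321]
1.7 [350.23596736 686.9432688 ]
1.8 [345.07463532 683.43147608]
2.0 [334.8047785  671.13500534]
side crop offset rows now 220: subtract 200 from y
```

View pics/c8.png

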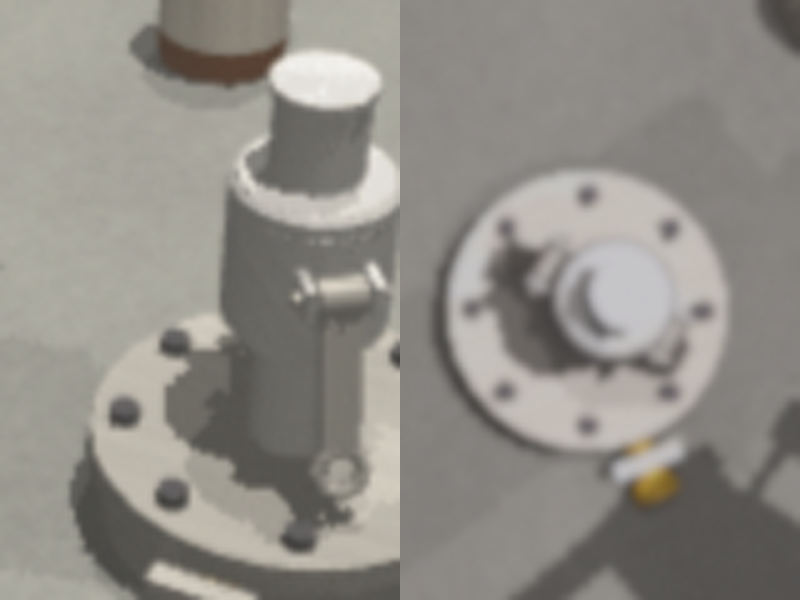

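Both arms are down: the near ring is at crop (340,472), and 2.0 rad predicts (335,471). Neither arm protrudes in the top view, and the coupling is seated and upright.

```bash
python3 -c "
from cell import *
print(job_done())"
```

```text
the job is handed in; nothing more can be done
None
```

The job is handed in: the coupling is fully home on the grey chamber's adaptor, both cam arms were swung down to their stops one after the other, and the gripper is clear; I saw no contact with the bottle, jar, wrench or probe. The last images confirm one arm at about 2.0 rad, the other shows down only by force and the top view, and `job_done()` returned no verdict.

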